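# Free the van drawer: park the transit pin, unlock and hold the sprung lock

### The arm

A 7-joint arm with a two-finger parallel gripper is mounted at the origin on the work surface. World frame = base frame: x ahead of the robot, y to its left, z up, the work surface at z = 0. Lengths are in m, angles in rad, forces in N, time in s.
With the tool pointing down it reaches from about 0.425 to 0.925 m from the base axis. Payload 6.8 kg.
Tool frame: the origin (TCP) lies on the front face of the gripper's body, between the roots of the fingers; the fingertips stand 73 mm ahead of it and the grasp point (between the pads) lies 54 mm ahead of it; z points along the fingers, y is the line along which they close (so a half turn about z gives the same grasp; the last joint's range is limited). The gripper opens to 85 mm and grips with 20 to 120 N. Pads are 22 mm wide; open, the fingers measure 114 mm over their backs; the gripper's body (76 mm by 85 mm) begins 54 mm behind the grasp point. The pads swing forward as they close: fully open they stand 13 mm farther back than shut.
Start: joints at [1.203, 0.477, 0.022, 1.555, -0.011, 1.109, -0.083], TCP at [0.173, -0.652, 0.304] pointing down, gripper open.
Joint ranges: [-2.96, 2.96], [-0.34, 2.1], [-1.41, 1.46], [0.24, 2.44], [-1.37, 4.51], [0.17, 1.92], [-2.96, 2.96]. Speed limits (rad/s): [2.39, 2.39, 3.14, 3.14, 3.14, 3.14, 3.14].

### API

Orientations are given as a unit quaternion [w, x, y, z].
In Python, from station import bot, optics gives the robot as it stands.
- The arm moves only by the tool drive_tool, never from a script. Its argument "deltas" is a list of rows, each an object with "gripper": the closure in counts, from 0 (fully open) to 255 (shut); "offset": the shift along the tool's x, y, z in units of 1000 mm (1.0 is 1000 mm), a list of three; "angular": the turn, a rotation vector about the tool's x, y, z in units of 45 degrees (1.0 is 45 degrees), a list of three. In form: [{"gripper": gripper, "offset": [dx, dy, dz], "angular": [rx, ry, rz]}, ...]. A call has 1 to 5 rows; each row is the pose to reach, as a shift and turn from the pose commanded when the call began, along the tool's axes at that moment; what a row does not reach only later rows make up. A row lasts 1/10 s, in which the tool goes at most 50 mm and 8.59 degrees, less where a joint would pass 70% of its speed; a pose out of reach is approached as far as the arm can. A call with a number of a shift or a turn outside -1 to 1 is refused whole. A call with a gripper value outside its range is refused whole. The fingers move at their own pace and stop on an object; "grip_force" is the grip in N (left out, the last holds). Time passes only in rows, so rows that repeat a pose let the fingers close. It gives the time, the measured TCP pose, the force, the opening and the grip force at its end, in the units of the state.
- bot.get_obs(): the state, without advancing time (a new reading comes with each control period).
- optics.read_camera(name): name is "scene" or "top" or "wrist"; returns the picture (400x640x3 uint8, blue, green, red); there is no depth.
- optics.camera_model(name): a dict with "fx", "fy", "cx", "cy" (pixels), "cam_to_world" (4x4, takes a point from camera to world coordinates). Camera axes: x right, y up, looking along -z (the intrinsics and any distortion apply to the point x, -y, -z); pixel columns grow to the right and rows downward; lengths in m; the calibration is good to about 2 mm. A picture is of the moment at which its call begins: read the wrist's pose just before it. camera_model takes no time and is no camera call; for the wrist camera it gives the pose at the moment of the call.
- bot.hand_in(): hands the job in; it is judged then, once.
The state is a dict: "t": time; "q": joint angles; "joint_vel": joint speeds; "joint_torque": joint torques, N m; "eef_pos": TCP position; "tool_rot": TCP orientation; "contact_force": force on the tool from outside, world axes, zero at the start; "torque": the same for the moment, N m; "gripper_width": opening from 0.0 (shut) to 1.0 (fully open); "grasp_force": force on a finger pad.
Only numpy, scipy, OpenCV 4.12 (cv2) and the standard library are available. Lean on these libraries where they do the work, as an engineer would, in place of code of your own. Each camera call takes 0.05 s, during which the arm holds its last target. There are 200 camera calls.

### The job

Get the drawer chest ready for your mate to pull the drawer open: draw the steel transit pin up out of the chest's top, and park it hanging upright in the open notch of the bracket on the chest's side and let go of it. Then take the key off its hook, push it fully home into the lock on top of the chest (its pins are sticky, so a little wiggle may be needed) and turn it a quarter turn clockwise, seen from above. The lock springs back, so finish still gripping the key, fully home and held turned; leave the other tools on their hooks and the things on the shelf where they are.

Things in the scene. Friction and masses are not known exactly. Their poses are not given: they have to be found in the camera images.
- chest: low grey steel drawer chest, fixed, 300 (x) x 260 (y) x 110 mm high, drawer front to its -x, yaw varies; origin at the centre of its underside. On its flat top by the drawer edge: the lock (at x -110, y -50 mm) and the transit pin's bore (-110, +50). On its +y side, flush with the top, the notched keeper bracket. The drawer stays shut in this job
- pin_bore (a point): centre of the bore, at the chest's top face; 12 mm wide, vertical; axes as the chest's. The pin starts here with its flange on the top face
- notch (a point): point on the keeper bracket's top face (110 mm above the deck) where the pin's axis should hang; axes as the chest's. The bracket is a 5 mm plate standing out from the chest's side; its notch, 13 mm wide, runs along y from 12 mm inside (-y) of this point to the plate's outer edge, 22 mm outside it (+y), where it is open. Free space under the plate and beyond the open end
- pin_grip (a point): centre of the transit pin's grip; z up along the pin (round, so x, y are free). Steel, 100 g: grip 18 mm diameter, from 23 mm below this point to 14 mm above; under it a flange, 26 mm diameter, 4 mm thick, underside 27 mm below this point; then a shank 10 mm diameter, 55 mm long, with tapered foot. It slides freely
- pin_flange (a point): centre of the underside of the pin's flange, axes as pin_grip
- shelf: galvanised shelf on two posts, fixed, 420 (x) x 150 (y) mm, top 310 mm up; origin on the deck under its centre. On its +y edge three dark hooks at x = -90, 0, +90 mm: 5 mm prongs, level, towards +y, axis 285 mm up, reaching to y = 134 mm, the last 7 mm bent up by 5 mm. Key, mallet and jointer hang at y = 115 mm (40 mm off the edge), one per hook in changing order
- key_grip (a point): grip point on the key's axis; z up (blade down), x across its width, y through its thickness. Key 80 mm, 35 g: black head 30 mm wide, 10 thick, from 24 mm below this point (shoulder) to 26 above. Solid up to this point, then a window 18 wide, 20 tall with the hook's prong through it along y, and a 6 mm top bar hanging on the prong. Fingers closing along x straddle the prong
- key_shoulder (a point): centre of the underside of the key's head, 24 mm below key_grip, same axes; meets the plug's face when home. Steel blade below it 11 mm wide (x), 3.5 thick (y), 30 long, last 5 mm tapered; reversible, either way round fits. To unhook the key, lift it 7 to 13 mm and draw it off along the shelf's +y
- lock_mouth (a point): centre of the lock's mouth, on the round brass plug's face, 9 mm above the chest's top and 1 mm proud of its steel bezel (32 mm diameter). Keyway 13 x 5.5 mm, vertical, 35 mm deep; x along the keyway's length, y across it, z up; turns with the plug. Three gummed spring pins, 6 to 28 mm down, resist the blade with 5 to 12 N
- plug (a joint): turn of the lock's plug in rad: 0 at rest, growing clockwise seen from above to a stop at 1.6; a spring turns it back (about 0.02 to 0.09 N m). The key has play in the keyway, so the plug lags up to 0.3 rad behind the key
- mallet_eye (a point): top of the inside of the steel eye by which the green-headed mallet hangs (24 mm handle, 85 mm head hanging below)
- jointer_eye (a point): top of the inside of the steel eye by which the grout jointer hangs (22 mm wooden grip, steel bar below)
- level: aluminium spirit level 230 x 22 x 48 mm standing on the shelf; origin under its centre
- tile: chipped white tile offcut 90 x 65 x 9 mm lying on the shelf; origin on its underside
Mind the look-alikes: they are no part of the job. Leave any yellow look-alike of the part that bears pin_grip alone. Of the things that look like the part that bears key_grip, the smaller one is meant.

How it is judged:
On the way, in this order (a step that is already met when the one before it is completed fails the run):
1. the transit pin hangs in the bracket's notch, flange on the plate, let go (x of pin_flange in the frame of notch between -0.006 and 0.006 m and y of pin_flange in the frame of notch between -0.012 and 0.012 m and z of pin_flange in the frame of notch between -0.003 and 0.003 m and angle between pin_grip's own z axis and vertical below 0.12 rad and contact force between the fingers and pin below 0.2 N), for 0.2 s.
2. the key is fully home in the lock, not yet turned (horizontal distance between key_shoulder and lock_mouth below 0.003 m and z of key_shoulder in the frame of lock_mouth between -0.004 and 0.004 m and angle between key_grip's own z axis and vertical below 0.12 rad and value of joint plug below 0.4 rad), for 0.1 s.
At the end, for the whole second after the job is handed in: Pin hangs let go in the notch, upright (0.12 rad), flange on the plate (3 mm), axis within 6 mm across and 12 mm along the notch. Key gripped, upright (0.12 rad), shoulder on the plug's face (4 mm high, 3 mm sideways); plug kept turned over 1.2 rad (all of step 1 and horizontal distance between key_shoulder and lock_mouth below 0.003 m and z of key_shoulder in the frame of lock_mouth between -0.004 and 0.004 m and angle between key_grip's own z axis and vertical below 0.12 rad and value of joint plug above 1.2 rad and contact force between the fingers and key above 2 N); the arm keeps its last pose, push and grip.
It fails at once if the mallet or the jointer is knocked off its hook (height (world z) of any of mallet_eye, jointer_eye below 0.265 m).
It fails at once if the spirit level or the tile offcut on the shelf is pushed more than 20 mm (distance of any of level, tile from where it was at the start of the episode above 0.02 m).
It also fails if it takes over 58 s, if anything falls off the work surface, if the arm or the gripper's body presses on something with over 40 N, if the wrist force passes 120 N, or if a joint passes its speed limit or range.

## Working session

There is one attempt and no reset: what is moved stays moved. The work goes in short steps, Python scripts to look and compute and a tool call to move; the robot and the scene stay as the last step left them, time stands still between calls to the robot, and variables do not carry over. Pictures are saved under pics/ and viewed, at most 10 in all, crops included, and the job is handed in when it is done.

Besides the shell and the picture viewer there is one more tool, called after ">>>" as a command line: name --argument value ..., lists and objects as JSON in quotes. drive_tool: Moves the arm, as the interface text tells. Its arguments: {"type":"object","properties":{"deltas":{"type":"array"},"grip_force":{"type":"number"}},"required":["deltas"]}

```bash
ls; mkdir -p pics
python3 - <<'E'
from station import bot, optics
import cv2,numpy as np
o=bot.get_obs();print({k:np.round(v,3).tolist() for k,v in o.items()})
for n in("scene","top"):
    m=optics.camera_model(n);print(n,{k:np.round(v,3).tolist() for k,v in m.items()})
    cv2.imwrite(f"pics/{n}0.png",optics.read_camera(n))
E
```

```text
pics
{'t': 0.0, 'q': [1.203, 0.478, 0.022, 1.556, -0.011, 1.109, -0.083], 'joint_vel': [0.002, -0.0, 0.0, 0.0, 0.001, -0.001, 0.0], 'joint_torque': [0.0, -59.643, 1.608, -28.119, 0.012, 0.009, -0.0], 'eef_pos': [0.173, -0.652, 0.303], 'tool_rot': [-0.001, 0.992, 0.13, -0.0], 'contact_force': [0.207, -0.381, 0.843], 'torque': [0.009, 0.013, -0.02], 'grasp_force': 0.0, 'gripper_width': 0.998}
scene {'fx': 422.292, 'fy': 422.292, 'cx': 313.619, 'cy': 205.593, 'cam_to_world': [[-0.71, -0.419, 0.566, 1.07], [0.704, -0.442, 0.557, 0.511], [0.017, 0.793, 0.608, 0.778], [0.0, 0.0, 0.0, 1.0]]}
top {'fx': 423.876, 'fy': 423.876, 'cx': 319.685, 'cy': 202.415, 'cam_to_world': [[-0.046, 0.975, -0.215, 0.313], [-0.999, -0.045, 0.013, -0.046], [0.003, 0.216, 0.976, 1.149], [0.0, 0.0, 0.0, 1.0]]}
```

View pics/scene0.png

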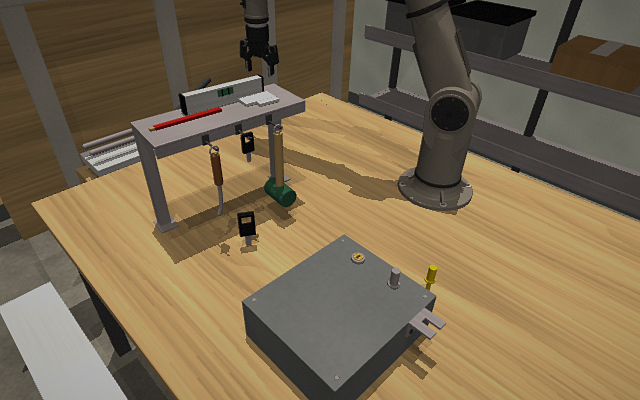

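View pics/top0.png

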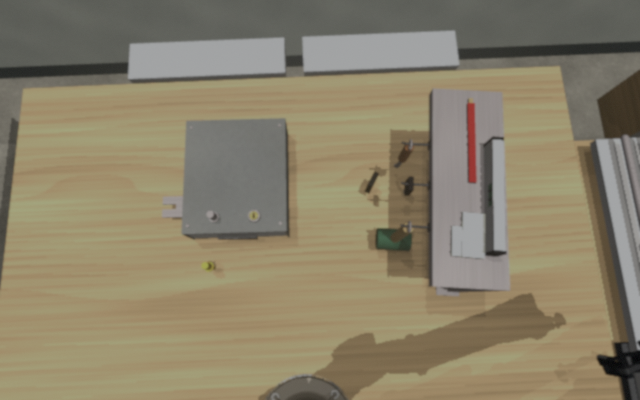

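The scene camera shows two key-like things: one on the middle hook at (247,143) and one standing nearer the camera at (247,225). In the top view these are at (408,186) and (372,182). There are also two pin-like things: steel in the chest at scene (395,277), top (211,215), and a yellow look-alike at scene (432,272), top (209,265). I choose the steel pin in the chest and the key on the hook, but I'll check the key's size first.

```bash
cat > h.py <<'E'
from station import bot, optics
import cv2,numpy as np
from scipy.spatial.transform import Rotation as R
def ray(m,u,v):
    T=np.array(m["cam_to_world"]);d=T[:3,:3]@np.array([(u-m["cx"])/m["fx"],-(v-m["cy"])/m["fy"],-1.])
    return T[:3,3],d
def onz(m,u,v,z):
    c,d=ray(m,u,v);return c+d*(z-c[2])/d[2]
def tri(a,b):
    (c1,d1),(c2,d2)=a,b
    s=np.linalg.lstsq(np.c_[d1,-d2],c2-c1,rcond=None)[0];p,q=c1+s[0]*d1,c2+s[1]*d2
    return (p+q)/2,np.linalg.norm(p-q)
def proj(m,p):
    T=np.linalg.inv(m["cam_to_world"]);x,y,z=(T@np.r_[p,1])[:3];return m["cx"]-m["fx"]*x/z,m["cy"]+m["fy"]*y/z
def pose():
    o=bot.get_obs();q=o["tool_rot"];return np.array(o["eef_pos"]),R.from_quat([q[1],q[2],q[3],q[0]]),o
def move(p,Rt):
    """offset and angular to get tool to p,Rt"""
    e,r,_=pose();return np.round(r.inv().apply(np.array(p)-e),4),np.round((r.inv()*Rt).as_rotvec()/np.radians(45),4)
def tool(yaw): # pointing down, tool y at world angle yaw
    y=np.array([np.cos(yaw),np.sin(yaw),0]);z=np.array([0,0,-1.]);return R.from_matrix(np.c_[np.cross(y,z),y,z])
E
python3 - <<'E'
from h import *
s=optics.camera_model("scene");t=optics.camera_model("top")
S=cv2.imread("pics/scene0.png");T=cv2.imread("pics/top0.png")
h=cv2.cvtColor(T,cv2.COLOR_BGR2HSV)
for n,u,v,z in[("pin",211,215,.15),("lock",253.5,215.5,.119),("yellow",207,265,.1),("brkt cornerA",162,197,.11),("notch mid outer",162,207,.11),("brktB",162,217,.11),("sc1",191.5,126,.11),("sc2",281,126,.11),("sc3",280,224,.11),("sc4",191,228,.11),("shelf1",432,90,.31),("shelf2",432,286,.31),("shelf3",503,93,.31),("hook1tip",405,146,.29),("hook2",405,185,.29),("hook3",405,227,.29)]:
    print(n,np.round(onz(t,u,v,z),3))
for n,a,b in[("hookkey",(247,137),(408,183)),("deckkey",(247,215),(372,182)),("yellow",(432,267),(208,265))]:
    print(n,tri(ray(s,*a),ray(t,*b)))
a=cv2.resize(S[110:260,190:310],None,fx=3.5,fy=3.5,interpolation=2)
b=cv2.resize(T[110:250,345:445],None,fx=3.75,fy=3.75,interpolation=2)
cv2.imwrite("pics/c1.png",np.hstack([a[:525,:420],b[:525,:375]]))
E
```

```text
pin [0.515 0.202 0.15 ]
lock [0.515 0.105 0.119]
yellow [0.4   0.223 0.1  ]
brkt cornerA [0.574 0.335 0.11 ]
notch mid outer [0.549 0.335 0.11 ]
brktB [0.523 0.334 0.11 ]
sc1 [0.762 0.265 0.11 ]
sc2 [0.751 0.032 0.11 ]
sc3 [0.492 0.041 0.11 ]
sc4 [0.492 0.261 0.11 ]
shelf1 [ 0.735 -0.311  0.31 ]
shelf2 [ 0.322 -0.268  0.31 ]
shelf3 [ 0.721 -0.463  0.31 ]
hook1tip [ 0.618 -0.246  0.29 ]
hook2 [ 0.532 -0.238  0.29 ]
hook3 [ 0.443 -0.23   0.29 ]
hookkey (array([ 0.5368161 , -0.24549505,  0.28543465]), np.float64(0.000426413991630248))
deckkey (array([ 0.59173344, -0.19658731,  0.10183751]), np.float64(0.0009826032684772496))
yellow (array([0.399072  , 0.22602994, 0.09083699]), np.float64(0.006553988579449896))
```

View pics/c1.png

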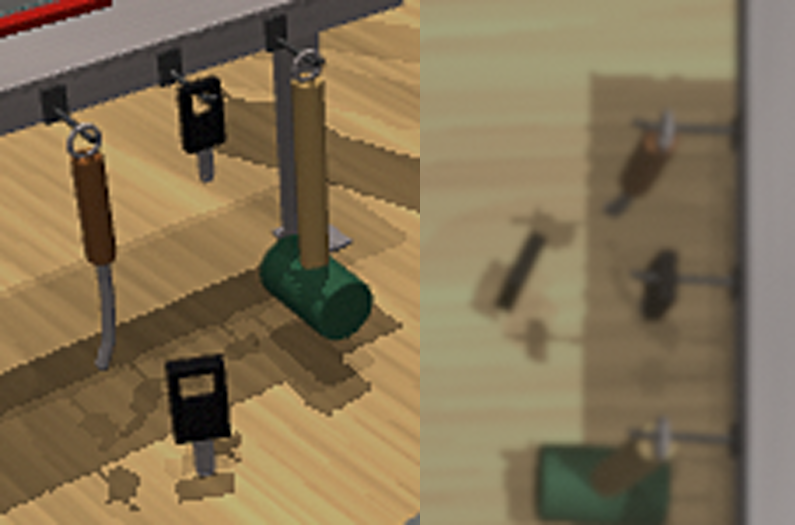

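The crop shows the hook key (crop 200,115) is clearly smaller than the one on the deck (200,400), so it is the key I want. The mallet and jointer hang on either side of it.

Run:
```python
from h import *
print(move([.3,-.53,.50],tool(-1.0)))
m=optics.camera_model("wrist");e,r,_=pose();M=np.array(m["cam_to_world"]);print(r.inv().apply(M[:3,3]-e),r.inv().as_matrix()@M[:3,:3],m["fx"])
```

```text
(array([ 0.1538, -0.0856, -0.1969]), array([-2.200e-03, -1.000e-04, -3.959e-01]))
[ 0.08331002 -0.00103556 -0.06866616] [[ 9.08178739e-04  9.46148331e-01  3.23732161e-01]
 [ 9.99999502e-01 -9.93179981e-04  9.73560786e-05]
 [ 4.13637592e-04  3.23731911e-01 -9.46148761e-01]] 349.715605641895
```

>>> drive_tool --deltas '[{"gripper":0,"offset":[0.03,0,-0.05],"angular":[0,0,-0.1]},{"gripper":0,"offset":[0.06,-0.02,-0.1],"angular":[0,0,-0.2]},{"gripper":0,"offset":[0.1,-0.05,-0.14],"angular":[0,0,-0.3]},{"gripper":0,"offset":[0.13,-0.07,-0.17],"angular":[0,0,-0.39]},{"gripper":0,"offset":[0.154,-0.086,-0.197],"angular":[0,0,-0.396]}]'

```text
t: 0.6
eef_pos: [0.2914, -0.539, 0.4889]
tool_rot: [-0.0, 0.959, 0.282, -0.0]
contact_force: [-0.0, -0.9, 0.4]
gripper_width: 0.999
grasp_force: 0.0
```

Run:
```python
from h import *
e,r,o=pose();print(e,o["t"],r.as_matrix()[:,1])
print(move([.48,-.33,.50],tool(-.55)))
```

```text
[ 0.29138332 -0.53898943  0.4888675 ] 0.6 [ 5.41953905e-01 -8.40407843e-01 -7.88695160e-04]
(array([ 0.2718, -0.0734, -0.0111]), array([-1.000e-03, -3.000e-04, -5.705e-01]))
```

>>> drive_tool --deltas '[{"gripper":0,"offset":[0.05,-0.013,0],"angular":[0,0,-0.12]},{"gripper":0,"offset":[0.1,-0.027,0],"angular":[0,0,-0.25]},{"gripper":0,"offset":[0.15,-0.04,0],"angular":[0,0,-0.38]},{"gripper":0,"offset":[0.2,-0.055,0],"angular":[0,0,-0.5]},{"gripper":0,"offset":[0.25,-0.07,0],"angular":[0,0,-0.6]}]'

```text
t: 1.1
eef_pos: [0.4578, -0.352, 0.4877]
tool_rot: [-0.0, 0.866, 0.499, -0.0]
contact_force: [0.1, -1.3, -0.7]
gripper_width: 1.002
grasp_force: 0.0
```

Run:
```python
from h import *
e,r,o=pose();print(e,o["t"],r.as_matrix()[:,1])
print(move([.53,-.15,.42],tool(-.1)))
cv2.imwrite("pics/w1.png",optics.read_camera("wrist"))
```

```text
[ 0.45781594 -0.35203555  0.48769133] 1.1 [ 8.65189871e-01 -5.01444160e-01 -4.91757729e-04]
(array([ 0.211 , -0.0388,  0.0677]), array([-7.000e-04,  1.000e-04, -5.415e-01]))
```

>>> drive_tool --deltas '[{"gripper":0,"offset":[0.05,-0.01,0],"angular":[0,0,-0.12]},{"gripper":0,"offset":[0.1,-0.02,0],"angular":[0,0,-0.25]},{"gripper":0,"offset":[0.15,-0.03,0.01],"angular":[0,0,-0.38]},{"gripper":0,"offset":[0.2,-0.04,0.03],"angular":[0,0,-0.5]},{"gripper":0,"offset":[0.25,-0.05,0.05],"angular":[0,0,-0.6]}]'

```text
t: 1.65
eef_pos: [0.5361, -0.1229, 0.4425]
tool_rot: [0.0, 0.726, 0.688, 0.0]
contact_force: [1.1, -0.6, -0.7]
gripper_width: 1.002
grasp_force: 0.0
```

Run:
```python
from h import *
e,r,o=pose();print(e,o["t"],r.as_matrix()[:,1])
cv2.imwrite("pics/w2.png",optics.read_camera("wrist"));np.save("w2.npy",optics.camera_model("wrist"))
print(move([.53,.15,.38],tool(0)))
```

```text
[ 0.53606196 -0.12288316  0.44245266] 1.65 [ 9.98522291e-01 -5.43391773e-02  6.98649035e-04]
(array([ 0.2625, -0.0172,  0.0608]), array([-0.0035, -0.0072, -0.0501]))
```

>>> drive_tool --deltas '[{"gripper":0,"offset":[0.05,0,0.01],"angular":[0,0,-0.05]},{"gripper":0,"offset":[0.1,-0.005,0.02],"angular":[0,0,-0.05]},{"gripper":0,"offset":[0.15,-0.01,0.03],"angular":[0,0,-0.05]},{"gripper":0,"offset":[0.2,-0.015,0.045],"angular":[0,0,-0.05]},{"gripper":0,"offset":[0.25,-0.017,0.06],"angular":[0,0,-0.05]}]'

```text
t: 2.2
eef_pos: [0.5327, 0.1195, 0.3848]
tool_rot: [0.0, 0.714, 0.7, -0.0]
contact_force: [0.7, -1.0, -0.0]
gripper_width: 1.004
grasp_force: 0.0
```

>>> drive_tool --deltas '[{"gripper":0,"offset":[0,0,0],"angular":[0,0,0]},{"gripper":0,"offset":[0,0,0],"angular":[0,0,0]}]'

```text
t: 2.4
eef_pos: [0.5328, 0.119, 0.3845]
tool_rot: [-0.0, 0.713, 0.701, -0.001]
contact_force: [0.7, -1.0, -0.4]
gripper_width: 0.999
grasp_force: 0.0
```

Run:
```python
from h import *
e,r,o=pose();print(e,o["t"],r.as_matrix()[:,1],r.as_matrix()[:,2],o["contact_force"])
m=optics.camera_model("wrist");cv2.imwrite("pics/w3.png",optics.read_camera("wrist"));np.save("w3.npy",m)
```

```text
[0.53282638 0.11895925 0.38452954] 2.4 [ 0.99987384 -0.01581558 -0.00147083] [-1.47596577e-03 -3.13262426e-04 -9.99998862e-01] [ 0.70123542 -0.96724989 -0.37450142]
```

View pics/w3.png

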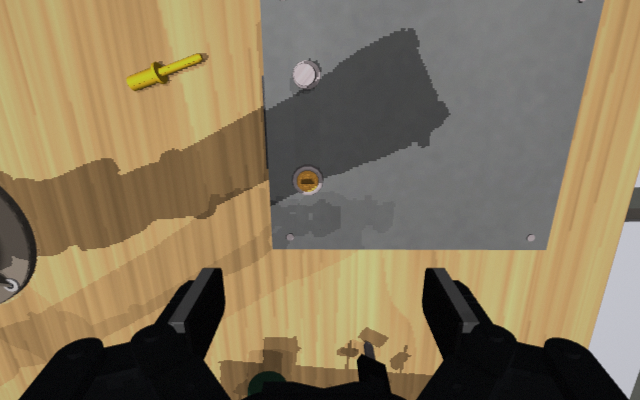

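The wrist view shows the steel pin's top at (306,74), the brass lock at (308,180) with its slot nearly horizontal, and the chest's -y edge from (272,248) to (547,249). The yellow look-alike is at (165,72).

Run:
```python
from h import *
m=np.load("w3.npy",allow_pickle=True).item();I=cv2.imread("pics/w3.png")
h=cv2.cvtColor(I,cv2.COLOR_BGR2HSV)
r=h[165:196,290:325];mask=((r[...,0]>8)&(r[...,0]<30)&(r[...,1]>110)).astype(np.uint8)
c=max(cv2.findContours(mask,0,2)[0],key=cv2.contourArea)+np.array([290,165]);(u,v),rad=cv2.minEnclosingCircle(c);L=onz(m,u,v,.119)
print("lock",u,v,rad,L)
q=np.argwhere((h[168:193,296:321,2]<70));print(len(q));
if len(q)>5:
    P=np.array([onz(m,x+296,y+168,.119)[:2] for y,x in q]);w,V=np.linalg.eigh(np.cov(P.T));print("slot",P.mean(0),np.degrees(np.arctan2(V[1,1],V[0,1])),np.sqrt(w))
r=h[55:95,285:330];mask=((r[...,1]<40)&(r[...,2]>140)).astype(np.uint8)
c=max(cv2.findContours(mask,0,2)[0],key=cv2.contourArea)+np.array([285,55]);(u,v),rad=cv2.minEnclosingCircle(c);print("pin",u,v,rad,onz(m,u,v,.151))
sc=[(290.5,237.5),(531,238.5),(581,0)]
a,b=[onz(m,*x,.11) for x in sc[:2]];print(a,b,np.linalg.norm(a-b),np.degrees(np.arctan2(*(b-a)[1::-1])))
a,b=[onz(m,*x,.11) for x in((272,248),(547,250))];print(a,b,np.linalg.norm(a-b),np.degrees(np.arctan2(*(b-a)[1::-1])))
```

```text
lock 307.0677490234375 180.69354248046875 10.596885681152344 [0.51595901 0.1081022  0.119     ]
42
slot [0.51763691 0.11234385] -152.24737891122393 [0.00640106 0.00769047]
pin 303.5 73.5 13.729630470275879 [0.51743637 0.20786561 0.151     ]
[0.49572245 0.04216269 0.11      ] [0.75522399 0.03715797 0.11      ] 0.2595498003738203 -1.104862252827995
[0.47498658 0.02988455 0.11      ] [0.77515071 0.02304489 0.11      ] 0.3002420515911062 -1.3053391649255954
```

>>> drive_tool --deltas '[{"gripper":0,"offset":[0.03,-0.006,0.04],"angular":[0,0,0]},{"gripper":0,"offset":[0.06,-0.012,0.08],"angular":[0,0,0.005]},{"gripper":0,"offset":[0.089,-0.017,0.115],"angular":[0,0,0.005]},{"gripper":0,"offset":[0.089,-0.017,0.115],"angular":[0,0,0.005]},{"gripper":0,"offset":[0.089,-0.017,0.115],"angular":[0,0,0.005]}]'

```text
t: 2.95
eef_pos: [0.5183, 0.2061, 0.2697]
tool_rot: [-0.0, 0.715, 0.699, -0.001]
contact_force: [1.1, -1.2, 0.6]
gripper_width: 0.997
grasp_force: 0.0
```

Run:
```python
from h import *
e,r,o=pose();print(e,o["t"],r.as_matrix()[:,1],r.as_matrix()[:,2],o["contact_force"])
m=optics.camera_model("wrist");cv2.imwrite("pics/w4.png",optics.read_camera("wrist"));np.save("w4.npy",m)
print(proj(m,[.517,.208,.151]))
```

```text
[0.51831858 0.20606907 0.26965779] 2.95 [ 0.99972082 -0.02359662 -0.00121343] [-0.00124157 -0.00117805 -0.99999854] [ 1.10135531 -1.16055998  0.64252092]
(np.float64(321.92231526177324), np.float64(228.51676474544092))
```

View pics/w4.png

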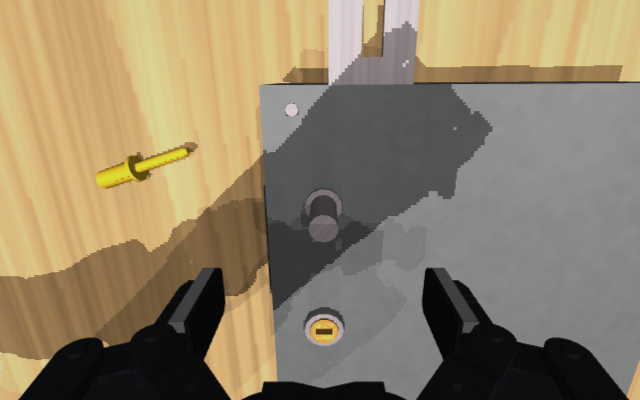

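The pin top is at (323,228), as predicted, and the lock is at (324,331). The bracket spans columns 329–416, with its notch at columns 363–383 and the closed end at row 56.

Run:
```python
from h import *
m=np.load("w4.npy",allow_pickle=True).item();I=cv2.imread("pics/w4.png");h=cv2.cvtColor(I,cv2.COLOR_BGR2HSV)
for v in(8,20,35,48):
    s=h[v,355:392,1];x=np.where(s>70)[0]+355;print(v,x.min(),x.max())
    a,b=onz(m,x.min(),v,.11),onz(m,x.max()+1,v,.11);print((a+b)/2,(b-a)[0])
col=h[40:75,372,1];print(col.tolist())
for n,u,v in[("end",373,56),("brL",329,30),("brR",416.5,30),("side",300,84)]:print(n,onz(m,u,v,.11))
r=h[300:350,300:350];mask=((r[...,0]>15)&(r[...,0]<32)&(r[...,1]>110)).astype(np.uint8)
c=max(cv2.findContours(mask,0,2)[0],key=cv2.contourArea)+300;(u,v),rad=cv2.minEnclosingCircle(c);print("lock",u,v,rad,onz(m,u,v,.119))
e=np.array([.516+.11,.108+.05,0]);y=-.022
for p in([-110,-50],[-110,50]):print(np.array([.627,.156])+np.array([[np.cos(y),-np.sin(y)],[np.sin(y),np.cos(y)]])@np.array(p)/1000)
```

```text
8 363 383
[0.54972513 0.3287741  0.11      ] 0.012200664569342101
20 363 383
[0.54987644 0.3224967  0.11      ] 0.012323188394931184
35 362 382
[0.54947562 0.31448389 0.11      ] 0.012479849514299701
48 362 381
[0.54934024 0.30736782 0.11      ] 0.012017980634597691
[120, 121, 120, 123, 120, 121, 123, 123, 121, 124, 122, 121, 123, 122, 120, 119, 100, 22, 17, 17, 20, 17, 20, 19, 19, 17, 15, 17, 19, 23, 21, 17, 17, 15, 15]
end [0.55004664 0.30289139 0.11      ]
brL [0.52367099 0.3177664  0.11      ]
brR [0.57545094 0.31659057 0.11      ]
side [0.50516544 0.28780207 0.11      ]
lock 323.6851806640625 330.5 13.767250061035156 [0.51587734 0.10919322 0.119     ]
[0.51592671 0.1084319 ]
[0.51812653 0.20840771]
```

>>> drive_tool --deltas '[{"gripper":0,"offset":[0.002,0,0.04],"angular":[0,0,0]},{"gripper":0,"offset":[0.002,0,0.077],"angular":[0,0,0]},{"gripper":0,"offset":[0.002,0,0.077],"angular":[0,0,0]},{"gripper":255,"offset":[0.002,0,0.077],"angular":[0,0,0]},{"gripper":255,"offset":[0.002,0,0.077],"angular":[0,0,0]}]' --grip_force 40

```text
t: 3.5
eef_pos: [0.5196, 0.2095, 0.1957]
tool_rot: [0.001, 0.715, 0.699, 0.002]
contact_force: [-0.2, 0.6, -0.1]
gripper_width: 0.691
grasp_force: 0.0
```

>>> drive_tool --deltas '[{"gripper":255,"offset":[0,0,0],"angular":[0,0,0]},{"gripper":255,"offset":[0,0,0],"angular":[0,0,0]},{"gripper":255,"offset":[0,0,0],"angular":[0,0,0]},{"gripper":255,"offset":[0,0,0],"angular":[0,0,0]},{"gripper":255,"offset":[0,0,0],"angular":[0,0,0]}]'

```text
t: 4.0
eef_pos: [0.5183, 0.2097, 0.1943]
tool_rot: [0.0, 0.715, 0.699, 0.0]
contact_force: [-0.8, -1.1, 6.2]
gripper_width: 0.194
grasp_force: 38.9
```

>>> drive_tool --deltas '[{"gripper":255,"offset":[0,0,-0.025],"angular":[0,0,0]},{"gripper":255,"offset":[0,0,-0.05],"angular":[0,0,0]},{"gripper":255,"offset":[0,0,-0.075],"angular":[0,0,0]},{"gripper":255,"offset":[0,0,-0.085],"angular":[0,0,0]},{"gripper":255,"offset":[0,0,-0.085],"angular":[0,0,0]}]'

```text
t: 4.5
eef_pos: [0.5184, 0.2099, 0.2794]
tool_rot: [0.001, 0.715, 0.699, 0.001]
contact_force: [-0.1, 0.1, -2.3]
gripper_width: 0.197
grasp_force: 40.6
```

Run:
```python
from h import *
e,r,o=pose();print(e,r.as_matrix()[:,1:],o["contact_force"],o["gripper_width"])
print(move([.5498,.316,e[2]],tool(-.022)))
```

```text
[0.51840237 0.20990448 0.27936777] [[ 9.99747962e-01  2.62140003e-03]
 [-2.22987881e-02  7.86126307e-04]
 [ 2.60321942e-03 -9.99996255e-01]] [-0.06529471  0.13025473 -2.25087724] 0.19689019640929833
(array([0.1068, 0.029 , 0.0002]), array([ 0.0033, -0.0011, -0.0004]))
```

>>> drive_tool --deltas '[{"gripper":255,"offset":[0.04,0.01,0],"angular":[0,0,0]},{"gripper":255,"offset":[0.08,0.02,0],"angular":[0,0,0]},{"gripper":255,"offset":[0.107,0.029,0],"angular":[0.003,-0.001,0]},{"gripper":255,"offset":[0.107,0.029,0],"angular":[0.003,-0.001,0]},{"gripper":255,"offset":[0.107,0.029,0],"angular":[0.003,-0.001,0]}]'

```text
t: 5.0
eef_pos: [0.5485, 0.3159, 0.2762]
tool_rot: [-0.001, 0.714, 0.7, -0.003]
contact_force: [-0.8, -0.4, -2.0]
gripper_width: 0.196
grasp_force: 40.6
```

Run:
```python
from h import *
e,r,o=pose();print(e,r.as_matrix()[:,1:],o["contact_force"],o["gripper_width"])
print(move([.5498,.316,.196],tool(-.022)))
m=optics.camera_model("wrist");I=optics.read_camera("wrist");S=optics.read_camera("scene")
print(proj(m,[.5498,.315,.11]))
S=cv2.resize(S[240:360,370:490],None,fx=3.33,fy=3.33)
cv2.imwrite("pics/w5.png",np.hstack([I[:,180:560],S[:400]]))
```

```text
[0.54849298 0.31585593 0.2761508 ] [[ 0.99977027 -0.00502048]
 [-0.0208495  -0.00233473]
 [-0.00497072 -0.99998467]] [-0.80929915 -0.39544701 -2.0166885 ] 0.19581891020613754
(array([0.0004, 0.0017, 0.0801]), array([-0.0063,  0.0031,  0.0015]))
(np.float64(326.739977254335), np.float64(204.75860662803794))
```

View pics/w5.png

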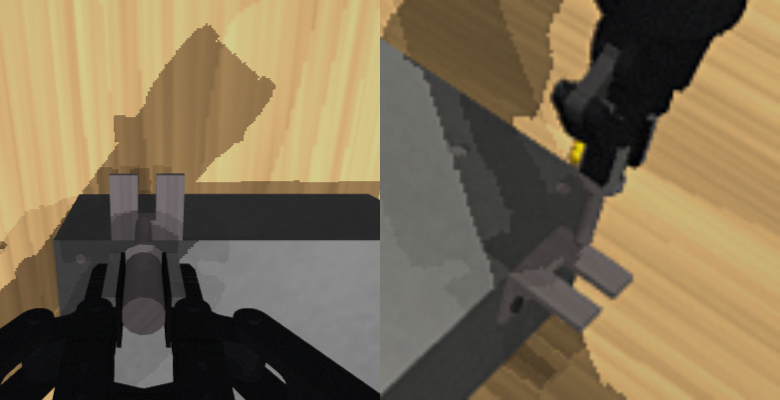

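>>> drive_tool --deltas '[{"gripper":255,"offset":[0,0.001,0.005],"angular":[-0.006,0.003,0]},{"gripper":255,"offset":[0,0.0015,0.02],"angular":[-0.006,0.003,0]},{"gripper":255,"offset":[0,0.0015,0.035],"angular":[-0.006,0.003,0]},{"gripper":255,"offset":[0,0.0015,0.055],"angular":[-0.006,0.003,0]},{"gripper":255,"offset":[0,0.0015,0.072],"angular":[-0.006,0.003,0]}]'

```text
t: 5.6
eef_pos: [0.5501, 0.3149, 0.2037]
tool_rot: [0.0, 0.715, 0.699, 0.0]
contact_force: [-0.2, -0.2, -1.1]
gripper_width: 0.195
grasp_force: 40.6
```

>>> drive_tool --deltas '[{"gripper":255,"offset":[0,0,0],"angular":[0,0,0]}]'

```text
t: 5.7
eef_pos: [0.5495, 0.3144, 0.2025]
tool_rot: [-0.0, 0.715, 0.699, -0.001]
contact_force: [0.3, -0.6, -1.6]
gripper_width: 0.193
grasp_force: 40.6
```

>>> drive_tool --deltas '[{"gripper":255,"offset":[0,0,0.004],"angular":[0,0,0]},{"gripper":255,"offset":[0,0,0.007],"angular":[0,0,0]},{"gripper":255,"offset":[0,0,0.008],"angular":[0,0,0]},{"gripper":255,"offset":[0,0,0.008],"angular":[0,0,0]}]'

```text
t: 6.1
eef_pos: [0.5507, 0.3159, 0.1985]
tool_rot: [0.0, 0.715, 0.699, 0.002]
contact_force: [-0.1, 0.1, -0.9]
gripper_width: 0.195
grasp_force: 40.6
```

>>> drive_tool --deltas '[{"gripper":255,"offset":[0,0,0.001],"angular":[0,0,0]},{"gripper":255,"offset":[0,0,0.002],"angular":[0,0,0]},{"gripper":255,"offset":[0,0,0.002],"angular":[0,0,0]}]'

```text
t: 6.4
eef_pos: [0.5506, 0.3158, 0.1962]
tool_rot: [0.0, 0.715, 0.699, 0.001]
contact_force: [-0.1, -1.0, -1.4]
gripper_width: 0.194
grasp_force: 40.6
```

Run:
```python
from h import *
for i in range(3):
    e,r,o=pose();print(e,o["contact_force"],o["torque"])
    I=optics.read_camera("wrist")
```

```text
[0.55061668 0.31580657 0.1961676 ] [-0.11943765 -0.98718913 -1.36465379] [-0.0265586   0.0228109  -0.01144663]
[0.55062968 0.31577365 0.19616581] [-0.24995099 -0.16240783 -0.44290812] [ 0.01969988 -0.01599963 -0.03349649]
[0.55060964 0.31582416 0.19617589] [-0.51629161 -0.33550633 -1.53805453] [0.02228326 0.00221318 0.00499704]
```

>>> drive_tool --deltas '[{"gripper":255,"offset":[0,0,0.001],"angular":[0,0,0]},{"gripper":255,"offset":[0,0,0.001],"angular":[0,0,0]},{"gripper":150,"offset":[0,0,0.001],"angular":[0,0,0]},{"gripper":100,"offset":[0,0,0.001],"angular":[0,0,0]},{"gripper":100,"offset":[0,0,0.001],"angular":[0,0,0]}]'

```text
t: 7.05
eef_pos: [0.5507, 0.3159, 0.1953]
tool_rot: [0.0, 0.715, 0.699, 0.002]
contact_force: [0.4, -0.3, 0.5]
gripper_width: 0.607
grasp_force: 0.0
```

>>> drive_tool --deltas '[{"gripper":0,"offset":[0,0,0],"angular":[0,0,0]},{"gripper":0,"offset":[0,0,0],"angular":[0,0,0]},{"gripper":0,"offset":[0,0,-0.04],"angular":[0,0,0]},{"gripper":0,"offset":[0,0,-0.08],"angular":[0,0,0]},{"gripper":0,"offset":[0,0,-0.1],"angular":[0,0,0]}]'

```text
t: 7.55
eef_pos: [0.551, 0.3167, 0.2988]
tool_rot: [0.001, 0.715, 0.699, 0.004]
contact_force: [0.2, 0.5, 0.3]
gripper_width: 0.996
grasp_force: 0.0
```

Run:
```python
from h import *
e,r,o=pose();print(e,o["t"],r.as_matrix()[:,1])
I=optics.read_camera("wrist");S=optics.read_camera("scene")
S=cv2.resize(S[240:360,370:490],None,fx=3.33,fy=3.33)
cv2.imwrite("pics/w6.png",np.hstack([I[:,180:560],S[:400]]))
m=optics.camera_model("wrist");print(proj(m,[.5498,.315,.151]),proj(m,[.5498,.315,.114]))
print(move([.536,-.15,.46],tool(-.104)))
```

```text
[0.55103154 0.316711   0.29881265] 7.55 [ 0.99974104 -0.02197593  0.00590875]
(np.float64(319.6928197401065), np.float64(217.31585768419615)) (np.float64(319.7100399640557), np.float64(199.48208297308034))
(array([-0.4663, -0.0038, -0.1634]), array([ 0.0098, -0.007 ,  0.1041]))
```

View pics/w6.png

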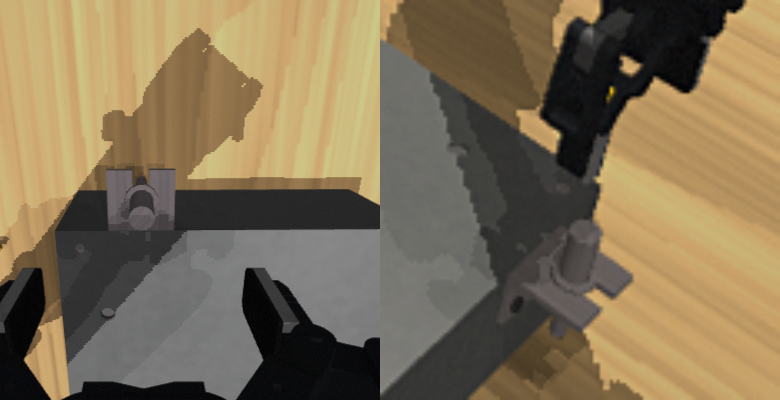

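The scene crop shows the pin hanging upright in the notch with its flange on the plate. The wrist view has its top at (322,217), as predicted. Next is the key.

>>> drive_tool --deltas '[{"gripper":0,"offset":[-0.04,0,-0.03],"angular":[0.01,-0.007,0.02]},{"gripper":0,"offset":[-0.09,0,-0.06],"angular":[0.01,-0.007,0.04]},{"gripper":0,"offset":[-0.14,0,-0.09],"angular":[0.01,-0.007,0.06]},{"gripper":0,"offset":[-0.19,0,-0.11],"angular":[0.01,-0.007,0.08]},{"gripper":0,"offset":[-0.24,0,-0.13],"angular":[0.01,-0.007,0.1]}]'

```text
t: 8.15
eef_pos: [0.5447, 0.096, 0.4156]
tool_rot: [-0.001, 0.742, 0.67, -0.004]
contact_force: [1.9, -0.5, 0.6]
gripper_width: 0.999
grasp_force: 0.0
```

Run:
```python
from h import *
e,r,o=pose();print(e,o["t"])
print(move([.54,-.18,.41],tool(-.104)))
```

```text
[0.54474919 0.09604241 0.41563005] 8.15
(array([-0.2751,  0.0232,  0.0067]), array([-0.0077,  0.0056,  0.0036]))
```

>>> drive_tool --deltas '[{"gripper":0,"offset":[-0.05,0.004,0],"angular":[0,0,0]},{"gripper":0,"offset":[-0.1,0.008,0],"angular":[-0.008,0.005,0]},{"gripper":0,"offset":[-0.15,0.013,0],"angular":[-0.008,0.005,0]},{"gripper":0,"offset":[-0.2,0.017,0],"angular":[-0.008,0.005,0]},{"gripper":0,"offset":[-0.24,0.02,0],"angular":[-0.008,0.005,0]}]'

```text
t: 8.65
eef_pos: [0.54, -0.1464, 0.4153]
tool_rot: [0.0, 0.743, 0.67, -0.001]
contact_force: [1.1, -0.4, -0.8]
gripper_width: 0.999
grasp_force: 0.0
```

>>> drive_tool --deltas '[{"gripper":0,"offset":[-0.03,0,0],"angular":[0,0,0]},{"gripper":0,"offset":[-0.03,0,0],"angular":[0,0,0]},{"gripper":0,"offset":[-0.03,0,0],"angular":[0,0,0]}]'

```text
t: 8.95
eef_pos: [0.5376, -0.1732, 0.4153]
tool_rot: [-0.0, 0.742, 0.67, -0.0]
contact_force: [0.0, 0.6, 0.7]
gripper_width: 1.0
grasp_force: 0.0
```

Run:
```python
from h import *
e,r,o=pose();print(e,o["t"],r.as_matrix()[:,1:])
m=optics.camera_model("wrist");cv2.imwrite("pics/w7.png",optics.read_camera("wrist"));np.save("w7.npy",m)
for x in((.535,-.242,.2935),):print(proj(m,x))
```

```text
[ 0.53761931 -0.173227    0.41533707] 8.95 [[ 9.94766405e-01 -7.39431068e-04]
 [-1.02172195e-01  6.43920963e-04]
 [-8.01352388e-04 -9.99999519e-01]]
(np.float64(330.83833769619804), np.float64(325.4451679358805))
```

View pics/w7.png

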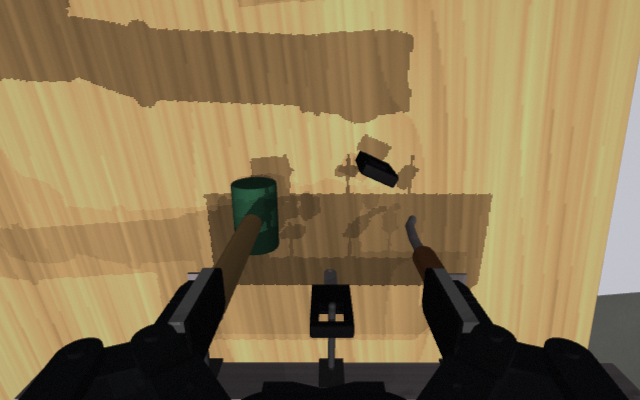

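The key hangs at columns 310–354, rows 272–337, with the prong through its window around column 331. The mallet (255,215) and jointer (415,235) hang on either side, and the deck decoy is at (377,168).

Run:
```python
from h import *
m=np.load("w7.npy",allow_pickle=True).item();I=cv2.imread("pics/w7.png");g=cv2.cvtColor(I,6)
print(g[278:345,315].tolist());print(g[278:345,348].tolist())
k=(g[270:345,300:365]<45).astype(np.uint8)
c=max(cv2.findContours(k,0,2)[0],key=cv2.contourArea)+np.array([300,270]);x,y,w,h=cv2.boundingRect(c);print(x,y,w,h,cv2.minAreaRect(c))
for v in(290,300,318,326,330,334,336):
    q=np.where(g[v,300:365]<45)[0]+300
    if len(q):print(v,q.min(),q.max()+1)
```

```text
[70, 68, 68, 71, 70, 71, 43, 9, 6, 5, 3, 5, 4, 2, 5, 4, 10, 8, 2, 4, 3, 2, 4, 6, 2, 5, 6, 3, 6, 4, 5, 4, 3, 4, 3, 5, 2, 4, 4, 8, 3, 3, 7, 8, 5, 7, 6, 8, 8, 15, 18, 15, 16, 15, 16, 16, 18, 14, 15, 34, 128, 140, 155, 159, 159, 159, 157]
[73, 73, 73, 73, 71, 73, 41, 13, 5, 2, 6, 7, 3, 4, 3, 3, 5, 1, 5, 2, 6, 8, 6, 5, 2, 5, 5, 3, 6, 5, 6, 7, 7, 4, 5, 4, 5, 5, 5, 3, 5, 5, 10, 2, 4, 2, 6, 9, 14, 15, 12, 17, 17, 18, 17, 14, 16, 15, 15, 33, 121, 132, 149, 150, 152, 152, 153]
310 277 44 62 ((331.5, 307.5), (43.0, 61.0), 0.0)
290 312 350
300 311 351
318 310 353
326 310 354
330 310 354
334 310 354
336 311 353
```

Run:
```python
from h import *
m=np.load("w7.npy",allow_pickle=True).item()
f,b=onz(m,332,326.6,.2935),onz(m,332,337.5,.2935);print(f,b,np.linalg.norm(f-b))
l,r=onz(m,310,332,.2935),onz(m,354,332,.2935);print(l,r,np.linalg.norm(l-r),np.arctan2(r[1]-l[1],r[0]-l[0]))
print("shoulder front z?",[onz(m,331,284.7,z) for z in (.2435,.24)])
c=(f+b)/2;print(c)
print(move([c[0],c[1],.40],tool(-.104)))
```

```text
[ 0.53567429 -0.24299055  0.2935    ] [ 0.53485761 -0.25172659  0.2935    ] 0.008774130247040164
[ 0.52077983 -0.24581423  0.2935    ] [ 0.54976513 -0.24876926  0.2935    ] 0.029135543853288506 -0.10159850475099914
shoulder front z? [array([ 0.53605977, -0.24331574,  0.2435    ]), array([ 0.53592318, -0.24556111,  0.24      ])]
[ 0.53526595 -0.24735857  0.2935    ]
(array([-0.0754,  0.0049,  0.0156]), array([-0.0004, -0.001 ,  0.0051]))
```

>>> drive_tool --deltas '[{"gripper":0,"offset":[-0.035,0.002,0.005],"angular":[0,0,0]},{"gripper":0,"offset":[-0.0755,0.005,0.015],"angular":[0,0,0]},{"gripper":0,"offset":[-0.0755,0.005,0.015],"angular":[0,0,0]},{"gripper":0,"offset":[-0.0755,0.005,0.015],"angular":[0,0,0]}]'

```text
t: 9.4
eef_pos: [0.5355, -0.2476, 0.4007]
tool_rot: [-0.0, 0.742, 0.671, 0.0]
contact_force: [-0.4, 1.2, -1.2]
gripper_width: 0.999
grasp_force: 0.0
```

Run:
```python
from h import *
e,r,o=pose();print(e,o["t"],r.as_matrix()[:,1:])
m=optics.camera_model("wrist");I=optics.read_camera("wrist");g=cv2.cvtColor(I,6)
print(proj(m,[.5353,-.2474,.2935]))
k=(g[270:400,300:350]<45).astype(np.uint8);print(g[250:395,326].tolist())
print(move([.5353,-.2475,.323],tool(-.104)))
cv2.imwrite("pics/w8.png",I)
```

```text
[ 0.53546906 -0.24759832  0.40071186] 9.4 [[ 9.94967190e-01 -2.11852750e-04]
 [-1.00200760e-01  1.02027258e-03]
 [-3.13018793e-04 -9.99999457e-01]]
(np.float64(323.8971139207058), np.float64(240.07642371864065))
[50, 46, 47, 46, 46, 46, 46, 45, 48, 45, 44, 48, 46, 47, 46, 46, 46, 46, 45, 46, 44, 46, 45, 46, 43, 47, 44, 45, 45, 45, 43, 45, 45, 46, 44, 46, 45, 45, 45, 43, 29, 27, 25, 23, 21, 21, 18, 20, 23, 23, 22, 23, 23, 23, 22, 23, 22, 22, 46, 60, 37, 48, 57, 56, 55, 57, 54, 53, 53, 54, 127, 167, 187, 173, 155, 155, 153, 149, 151, 153, 157, 154, 152, 152, 154, 153, 149, 150, 156, 160, 158, 173, 174, 176, 177, 178, 176, 174, 170, 173, 177, 174, 172, 172, 171, 174, 174, 179, 177, 175, 177, 177, 175, 173, 170, 169, 168, 173, 173, 174, 174, 175, 174, 172, 171, 169, 170, 170, 169, 171, 174, 171, 173, 173, 175, 174, 172, 126, 41, 13, 13, 11, 12, 9, 10]
(array([-0.0012, -0.0005,  0.0783]), array([ 0.0008, -0.0014,  0.0071]))
```

>>> drive_tool --deltas '[{"gripper":0,"offset":[-0.001,0,0.03],"angular":[0,0,0]},{"gripper":0,"offset":[-0.001,0,0.055],"angular":[0,0,0]},{"gripper":0,"offset":[-0.001,0,0.078],"angular":[0,0,0]},{"gripper":0,"offset":[-0.001,0,0.078],"angular":[0,0,0]},{"gripper":200,"offset":[-0.001,0,0.078],"angular":[0,0,0]}]' --grip_force 60

```text
t: 9.95
eef_pos: [0.536, -0.2478, 0.3243]
tool_rot: [0.0, 0.741, 0.672, 0.001]
contact_force: [-0.4, 0.0, 1.1]
gripper_width: 0.86
grasp_force: 0.0
```

>>> drive_tool --deltas '[{"gripper":255,"offset":[0,0,0],"angular":[0,0,0]},{"gripper":255,"offset":[0,0,0],"angular":[0,0,0]},{"gripper":255,"offset":[0,0,0],"angular":[0,0,0]},{"gripper":255,"offset":[0,0,0],"angular":[0,0,0]}]'

```text
t: 10.35
eef_pos: [0.536, -0.2494, 0.3246]
tool_rot: [0.001, 0.742, 0.671, 0.001]
contact_force: [0.7, 0.5, 3.8]
gripper_width: 0.342
grasp_force: 58.9
```

>>> drive_tool --deltas '[{"gripper":255,"offset":[0,0,-0.006],"angular":[0,0,0]},{"gripper":255,"offset":[0,0,-0.01],"angular":[0,0,0]},{"gripper":255,"offset":[0,0,-0.01],"angular":[0,0,0]}]' --grip_force 110

```text
t: 10.65
eef_pos: [0.5355, -0.2496, 0.3342]
tool_rot: [0.001, 0.742, 0.671, 0.0]
contact_force: [1.0, 0.4, 0.0]
gripper_width: 0.334
grasp_force: 108.2
```

>>> drive_tool --deltas '[{"gripper":255,"offset":[0.015,0,0],"angular":[0,0,0]},{"gripper":255,"offset":[0.03,0,0],"angular":[0,0,0]},{"gripper":255,"offset":[0.045,0,0],"angular":[0,0,0]},{"gripper":255,"offset":[0.065,0,0],"angular":[0,0,0]},{"gripper":255,"offset":[0.09,0,0],"angular":[0,0,0]}]'

```text
t: 11.15
eef_pos: [0.5443, -0.1582, 0.3333]
tool_rot: [0.0, 0.742, 0.671, 0.0]
contact_force: [0.1, 1.0, 0.7]
gripper_width: 0.333
grasp_force: 108.2
```

Run:
```python
from h import *
e,r,o=pose();print(e,o["t"],r.as_matrix()[:,1:],o["contact_force"])
I=optics.read_camera("wrist");S=optics.read_camera("scene")
cv2.imwrite("pics/w9.png",np.hstack([I[100:400,200:440],cv2.resize(S[80:230,160:320],None,fx=2,fy=2)]))
print(move([.516,.108,.30],tool(-.022)))
```

```text
[ 0.54434503 -0.15820512  0.33334677] 11.15 [[ 9.94945169e-01  5.93209476e-04]
 [-1.00417787e-01 -2.58628600e-04]
 [ 6.16181943e-04 -9.99999791e-01]] [0.13504036 1.03887915 0.70692347]
(array([ 0.258 , -0.0534,  0.0342]), array([ 0.0017, -0.0026, -0.0906]))
```

View pics/w9.png

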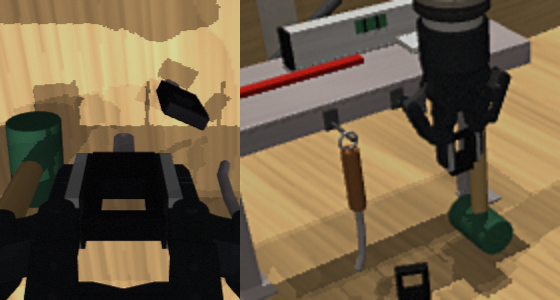

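The key is in the gripper and clear of the hook, with its blade tip around (323,235). The mallet and jointer are still hanging.

Run:
```python
from h import *
e,r,o=pose();m=optics.camera_model("wrist");I=optics.read_camera("wrist");cv2.imwrite("pics/w10.png",I);g=cv2.cvtColor(I,6)
print("col323",list(enumerate(g[225:345,323].tolist(),225)))
for v in(237,243,249):print(v,g[v,305:342].tolist())
def tz(u,v,z): # on plane tool z
    c,d=ray(m,u,v);c=r.inv().apply(c-e);d=r.inv().apply(d);return c+d*(z-c[2])/d[2]
print("tip",tz(323,234,.111),"should",tz(323,253,.081),"L/R head",tz(280,254,.081),tz(368,254,.081))
np.save("tz.npy",[0])
```

```text
col323 [(225, 177), (226, 176), (227, 176), (228, 177), (229, 118), (230, 103), (231, 102), (232, 103), (233, 72), (234, 75), (235, 83), (236, 63), (237, 54), (238, 52), (239, 52), (240, 55), (241, 55), (242, 52), (243, 54), (244, 53), (245, 55), (246, 51), (247, 48), (248, 48), (249, 51), (250, 50), (251, 38), (252, 13), (253, 8), (254, 3), (255, 3), (256, 5), (257, 6), (258, 6), (259, 6), (260, 4), (261, 3), (262, 4), (263, 5), (264, 4), (265, 6), (266, 4), (267, 4), (268, 7), (269, 3), (270, 8), (271, 6), (272, 6), (273, 7), (274, 6), (275, 8), (276, 7), (277, 8), (278, 5), (279, 9), (280, 2), (281, 6), (282, 5), (283, 8), (284, 8), (285, 8), (286, 7), (287, 6), (288, 6), (289, 8), (290, 8), (291, 8), (292, 6), (293, 9), (294, 6), (295, 5), (296, 8), (297, 7), (298, 6), (299, 95), (300, 103), (301, 84), (302, 82), (303, 81), (304, 82), (305, 81), (306, 81), (307, 81), (308, 81), (309, 80), (310, 28), (311, 6), (312, 6), (313, 2), (314, 5), (315, 6), (316, 8), (317, 6), (318, 6), (319, 6), (320, 5), (321, 8), (322, 8), (323, 7), (324, 9), (325, 7), (326, 7), (327, 8), (328, 9), (329, 6), (330, 6), (331, 5), (332, 8), (333, 7), (334, 9), (335, 10), (336, 7), (337, 7), (338, 7), (339, 8), (340, 30), (341, 141), (342, 152), (343, 153), (344, 152)]
237 [101, 104, 110, 115, 114, 111, 111, 110, 96, 64, 56, 55, 54, 54, 52, 53, 51, 54, 54, 55, 54, 53, 51, 54, 54, 52, 50, 51, 71, 102, 111, 113, 111, 110, 109, 111, 109]
243 [99, 102, 106, 111, 116, 115, 112, 107, 82, 53, 55, 57, 55, 55, 52, 54, 53, 52, 54, 55, 55, 54, 53, 52, 52, 52, 52, 52, 65, 93, 113, 111, 110, 111, 110, 110, 110]
249 [104, 109, 112, 114, 115, 116, 113, 99, 62, 52, 53, 53, 49, 50, 50, 48, 49, 48, 51, 50, 48, 50, 49, 49, 48, 47, 48, 48, 47, 75, 111, 110, 111, 110, 109, 109, 110]
tip [ 0.0020303  -0.00069287  0.111     ] should [ 0.0058811  -0.00071342  0.081     ] L/R head [ 0.00533972 -0.02127521  0.081     ] [0.00535482 0.0208118  0.081     ]
```

>>> drive_tool --deltas '[{"gripper":255,"offset":[0.045,-0.01,0.005],"angular":[0,0,-0.02]},{"gripper":255,"offset":[0.09,-0.02,0.01],"angular":[0,0,-0.04]},{"gripper":255,"offset":[0.14,-0.03,0.015],"angular":[0,0,-0.06]},{"gripper":255,"offset":[0.19,-0.04,0.025],"angular":[0,0,-0.08]},{"gripper":255,"offset":[0.235,-0.05,0.034],"angular":[0.002,-0.003,-0.09]}]'

```text
t: 11.8
eef_pos: [0.5181, 0.0801, 0.2994]
tool_rot: [0.001, 0.718, 0.696, -0.001]
contact_force: [0.4, 0.3, -0.7]
gripper_width: 0.333
grasp_force: 108.2
```

Run:
```python
from h import *
e,r,o=pose();print(e,o["t"])
print(move([.5164,.1075,.262],tool(-.022)))
```

```text
[0.51809157 0.08008899 0.29942652] 11.8
(array([ 0.0275, -0.0025,  0.0373]), array([ 0.0004,  0.0038, -0.011 ]))
```

>>> drive_tool --deltas '[{"gripper":255,"offset":[0.015,-0.001,0.02],"angular":[0,0.004,-0.011]},{"gripper":255,"offset":[0.0275,-0.0025,0.037],"angular":[0,0.004,-0.011]},{"gripper":255,"offset":[0.0275,-0.0025,0.037],"angular":[0,0.004,-0.011]},{"gripper":255,"offset":[0.0275,-0.0025,0.037],"angular":[0,0.004,-0.011]}]'

```text
t: 12.2
eef_pos: [0.5168, 0.1056, 0.2625]
tool_rot: [-0.0, 0.715, 0.699, -0.0]
contact_force: [-0.0, -0.3, 0.3]
gripper_width: 0.336
grasp_force: 108.3
```

Run:
```python
from h import *
e,r,o=pose();print(e,o["t"],r.as_matrix()[:,1:])
m=optics.camera_model("wrist");I=optics.read_camera("wrist");np.save("w11.npy",m);cv2.imwrite("pics/w11.png",I)
print(proj(m,[.5159,.1085,.119]))
cv2.imwrite("pics/w11c.png",cv2.resize(I[150:270,240:400],None,fx=5,fy=5,interpolation=0))
```

```text
[0.5167806  0.1056481  0.26246669] 12.2 [[ 9.99765669e-01 -1.28427901e-03]
 [-2.16090822e-02  1.23197546e-04]
 [-1.28664132e-03 -9.99999168e-01]]
(np.float64(322.7110296595484), np.float64(211.99831261904802))
```

View pics/w11c.png

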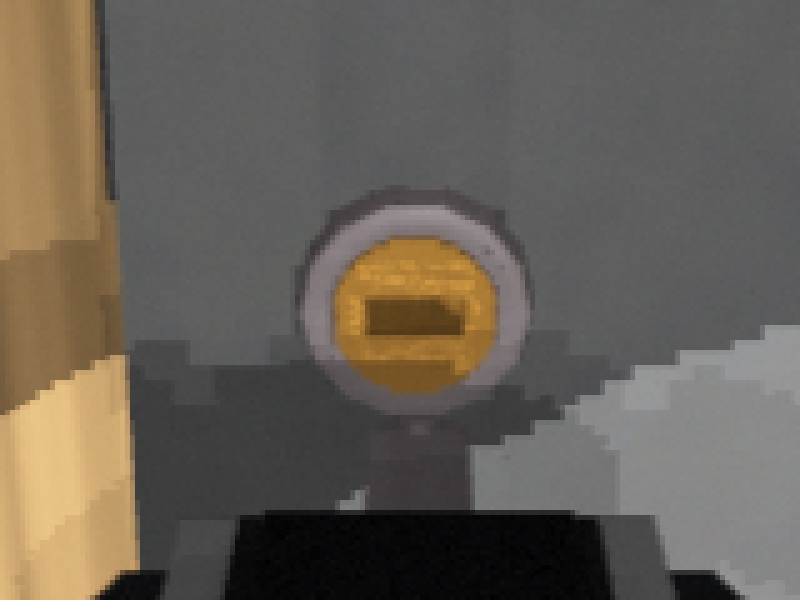

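The lock's slot is level, centred at (323.1,213.3). The blade hangs directly below it in the image, centred on column 324 with its tip near row 236.

Run:
```python
from h import *
e,r,o=pose();m=np.load("w11.npy",allow_pickle=True).item()
L=onz(m,323.2,213.2,.119);print("lock",L)
def tz(u,v,z):
    c,d=ray(m,u,v);c=r.inv().apply(c-e);d=r.inv().apply(d);return c+d*(z-c[2])/d[2]
print("lock tool",r.inv().apply(L-e));print("tip",tz(324,233,.111),tz(324,236,.111),"shoulder front",tz(324,251.8,.081))
I=cv2.imread("pics/w11.png");g=cv2.cvtColor(I,6);print(g[225:256,324].tolist())
```

```text
lock [0.51620031 0.10765642 0.119     ]
lock tool [ 0.00234338 -0.00104367  0.14397801]
tip [ 0.00330824 -0.00059969  0.111     ] [ 0.00146357 -0.00059439  0.111     ] shoulder front [ 0.00722081 -0.00067788  0.081     ]
[88, 90, 90, 90, 89, 92, 86, 82, 63, 70, 78, 78, 67, 63, 64, 64, 60, 58, 59, 57, 59, 60, 60, 61, 60, 59, 61, 21, 9, 5, 4]
```

>>> drive_tool --deltas '[{"gripper":255,"offset":[0.0008,-0.0004,0.01],"angular":[0,0,0]},{"gripper":255,"offset":[0.0008,-0.0004,0.02],"angular":[0,0,0]},{"gripper":255,"offset":[0.0008,-0.0004,0.028],"angular":[0,0,0]},{"gripper":255,"offset":[0.0008,-0.0004,0.028],"angular":[0,0,0]}]'

```text
t: 12.65
eef_pos: [0.5155, 0.1064, 0.2329]
tool_rot: [-0.001, 0.715, 0.699, -0.001]
contact_force: [-1.1, 0.4, -0.5]
gripper_width: 0.332
grasp_force: 108.3
```

>>> drive_tool --deltas '[{"gripper":255,"offset":[0,0,0.003],"angular":[0,0,0]},{"gripper":255,"offset":[0,0,0.006],"angular":[0,0,0]},{"gripper":255,"offset":[0,0,0.009],"angular":[0,0,0]},{"gripper":255,"offset":[0,0,0.009],"angular":[0,0,0]}]'

```text
t: 13.05
eef_pos: [0.5161, 0.1071, 0.225]
tool_rot: [-0.001, 0.715, 0.7, -0.0]
contact_force: [-0.7, 0.2, 0.9]
gripper_width: 0.335
grasp_force: 108.3
```

>>> drive_tool --deltas '[{"gripper":255,"offset":[0,0,0.004],"angular":[0,0,0]},{"gripper":255,"offset":[0,0,0.008],"angular":[0,0,0]},{"gripper":255,"offset":[0,0,0.012],"angular":[0,0,0]},{"gripper":255,"offset":[0,0,0.012],"angular":[0,0,0]}]'

```text
t: 13.45
eef_pos: [0.5159, 0.1074, 0.2133]
tool_rot: [-0.001, 0.714, 0.7, -0.0]
contact_force: [-1.5, -0.1, 2.5]
gripper_width: 0.332
grasp_force: 108.6
```

>>> drive_tool --deltas '[{"gripper":255,"offset":[0,0,0.004],"angular":[0,0,0]},{"gripper":255,"offset":[0,0,0.008],"angular":[0,0,0]},{"gripper":255,"offset":[0,0,0.012],"angular":[0,0,0]},{"gripper":255,"offset":[0,0,0.012],"angular":[0,0,0]}]'

```text
t: 13.85
eef_pos: [0.5168, 0.1074, 0.2023]
tool_rot: [0.0, 0.715, 0.7, 0.001]
contact_force: [-2.0, 0.2, 9.2]
gripper_width: 0.334
grasp_force: 109.0
```

>>> drive_tool --deltas '[{"gripper":255,"offset":[0,0,0.002],"angular":[0,0,0.05]},{"gripper":255,"offset":[0,0,0.003],"angular":[0,0,-0.05]},{"gripper":255,"offset":[0,0,0.004],"angular":[0,0,0.05]},{"gripper":255,"offset":[0,0,0.004],"angular":[0,0,0]},{"gripper":255,"offset":[0,0,0.004],"angular":[0,0,0]}]'

```text
t: 14.35
eef_pos: [0.517, 0.1075, 0.2]
tool_rot: [0.001, 0.714, 0.7, 0.0]
contact_force: [-7.7, -2.7, 26.7]
gripper_width: 0.333
grasp_force: 111.6
```

>>> drive_tool --deltas '[{"gripper":255,"offset":[0,-0.0005,0.001],"angular":[0,0,-0.06]},{"gripper":255,"offset":[0,-0.0005,0.002],"angular":[0,0,0.06]},{"gripper":255,"offset":[0,-0.0005,0.002],"angular":[0,0,0]}]'

```text
t: 14.65
eef_pos: [0.5169, 0.1076, 0.1998]
tool_rot: [0.002, 0.715, 0.699, 0.001]
contact_force: [-12.9, -4.3, 42.9]
gripper_width: 0.331
grasp_force: 113.4
```

Run:
```python
from h import *
e,r,o=pose();print(e,o["contact_force"],o["torque"],r.as_matrix()[:,1:])
m=optics.camera_model("wrist");I=optics.read_camera("wrist");S=optics.read_camera("scene")
cv2.imwrite("pics/w12.png",np.hstack([cv2.resize(I[190:270,260:390],None,fx=3,fy=3,interpolation=0),cv2.resize(S[225:285,325:405],None,fx=4,fy=4,interpolation=0)]))
```

```text
[0.51691668 0.10762446 0.19984904] [-12.86831315  -4.26886317  42.92043514] [-1.18550089  3.12074017 -0.01026211] [[ 0.9997145   0.00303368]
 [-0.02369651 -0.00129115]
 [ 0.00306342 -0.99999456]]
```

View pics/w12.png

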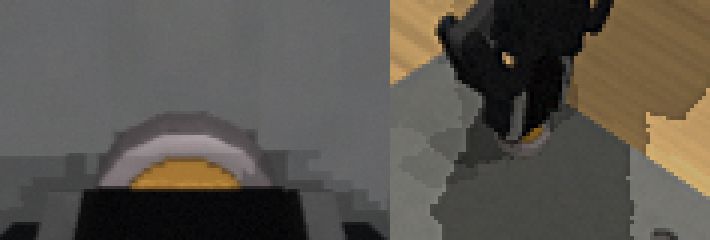

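The shoulder is down on the plug. z stopped at the predicted 0.200 and didn't move under 43 N, so the key is home. I'll ease the push and then turn.

>>> drive_tool --deltas '[{"gripper":255,"offset":[0,0,-0.002],"angular":[0,0,0]},{"gripper":255,"offset":[0,0,-0.003],"angular":[0,0,0]},{"gripper":255,"offset":[0,0,-0.003],"angular":[0,0,0]}]'

```text
t: 15.05
eef_pos: [0.5168, 0.1074, 0.2002]
tool_rot: [0.001, 0.715, 0.699, 0.001]
contact_force: [-3.4, -2.1, 15.6]
gripper_width: 0.333
grasp_force: 109.5
```

>>> drive_tool --deltas '[{"gripper":255,"offset":[0,-0.0002,0],"angular":[0,0,0.15]},{"gripper":255,"offset":[0,-0.0004,0],"angular":[0,0,0.3]},{"gripper":255,"offset":[-0.0001,-0.0005,0],"angular":[0,0,0.45]},{"gripper":255,"offset":[-0.0002,-0.0006,0],"angular":[0,0,0.6]},{"gripper":255,"offset":[-0.0002,-0.0006,0],"angular":[0,0,0.7]}]'

```text
t: 15.55
eef_pos: [0.5171, 0.1069, 0.2002]
tool_rot: [0.001, 0.879, 0.477, 0.002]
contact_force: [-0.5, -1.8, 13.3]
gripper_width: 0.337
grasp_force: 109.6
```

Run:
```python
from h import *
e,r,o=pose();y=r.as_matrix()[:,1];print(e,o["contact_force"],o["torque"],np.arctan2(y[1],y[0]),r.as_matrix()[:,2],np.round(o["q"],2))
```

```text
[0.51706412 0.10693047 0.20024874] [-0.49115348 -1.79759509 13.296235  ] [-0.49962061  0.18707441  0.04939771] -0.5758370129412389 [ 4.09569748e-03  6.77304827e-04 -9.99991383e-01] [ 0.04  0.4  -0.45  1.98  0.24  0.81 -1.11]
```

>>> drive_tool --deltas '[{"gripper":255,"offset":[0,-0.0001,0],"angular":[0,0,0.15]},{"gripper":255,"offset":[-0.0001,-0.0003,0],"angular":[0,0,0.3]},{"gripper":255,"offset":[-0.0002,-0.0004,0],"angular":[0,0,0.45]},{"gripper":255,"offset":[-0.0003,-0.0006,0],"angular":[0,0,0.6]},{"gripper":255,"offset":[-0.0003,-0.0006,0],"angular":[0,0,0.75]}]'

```text
t: 16.05
eef_pos: [0.5169, 0.1064, 0.2002]
tool_rot: [0.0, 0.98, 0.201, 0.002]
contact_force: [1.1, -3.0, 11.7]
gripper_width: 0.33
grasp_force: 109.5
```

>>> drive_tool --deltas '[{"gripper":255,"offset":[0,-0.0001,0],"angular":[0,0,0.15]},{"gripper":255,"offset":[-0.0001,-0.0003,0],"angular":[0,0,0.3]},{"gripper":255,"offset":[-0.0002,-0.0004,0],"angular":[0,0,0.45]},{"gripper":255,"offset":[-0.0003,-0.0006,0],"angular":[0,0,0.6]},{"gripper":255,"offset":[-0.0003,-0.0006,0],"angular":[0,0,0.65]}]'

```text
t: 16.55
eef_pos: [0.5165, 0.1062, 0.2003]
tool_rot: [0.0, 0.999, -0.052, 0.003]
contact_force: [1.4, -5.1, 11.8]
gripper_width: 0.329
grasp_force: 109.5
```

>>> drive_tool --deltas '[{"gripper":255,"offset":[0,0,0],"angular":[0,0,0]},{"gripper":255,"offset":[0,0,0],"angular":[0,0,0]}]'

```text
t: 16.75
eef_pos: [0.5165, 0.1062, 0.2003]
tool_rot: [0.0, 0.999, -0.051, 0.003]
contact_force: [0.6, -4.6, 12.6]
gripper_width: 0.329
grasp_force: 109.5
```

Run:
```python
from h import *
e,r,o=pose();y=r.as_matrix()[:,1];print(e,o["contact_force"],o["torque"],np.arctan2(y[1],y[0]),r.as_matrix()[:,2],np.round(o["q"],2))
```

```text
[0.51646634 0.10618948 0.20026376] [ 0.58770184 -4.64546002 12.6163074 ] [-1.21081560e+00 -3.97166147e-01  1.05871270e-03] -1.6719318130321308 [ 5.07000400e-03 -4.18051508e-04 -9.99987060e-01] [-0.16  0.37 -0.2   1.99  0.11  0.78 -2.09]
```

>>> drive_tool --deltas '[{"gripper":255,"offset":[0,0.0003,0],"angular":[0,0,0.06]},{"gripper":255,"offset":[0,0.0004,0.0005],"angular":[0,0,0.1]},{"gripper":255,"offset":[0,0.0004,0.0005],"angular":[0,0,0.1]},{"gripper":255,"offset":[0,0.0004,0.0005],"angular":[0,0,0.1]}]'

```text
t: 17.15
eef_pos: [0.5164, 0.1061, 0.2002]
tool_rot: [-0.0, 0.996, -0.09, 0.003]
contact_force: [-0.2, -5.7, 15.7]
gripper_width: 0.332
grasp_force: 110.1
```

Run:
```python
from h import *
e,r,o=pose();y=r.as_matrix()[:,1];print(e,o["contact_force"],o["torque"],np.arctan2(y[1],y[0]),o["grasp_force"])
# pin still where it was parked: same scene patch as after release
S=optics.read_camera("scene");h=cv2.cvtColor(S,6);s=optics.camera_model("scene");u,v=proj(s,[.5498,.315,.151]);print(u,v,h[int(v)-3:int(v)+12:3,int(u)-12:int(u)+13:3])
print(bot.hand_in())
```

```text
[0.51642604 0.10608948 0.20018342] [-0.17201558 -5.70911996 15.65742262] [-1.02555744  0.03589939  0.12318964] -1.7503101031125745 110.14454618096352
432.6414474579593 309.7045238329985 [[117 118  48 157 160 163 163 166 168]
 [114 156 128 149 155 148 158 163 164]
 [155 148  51  96 163 113 165 150 159]
 [155 140  48  71  78 128 162 167 149]
 [140 131  63  71  77 157 153 158 166]]
the job is handed in; nothing more can be done
None
```

Job handed in at about 17 s: the pin is hanging released in the notch, and the key is fully home and held turned about 1.7 rad clockwise, which should put the plug past 1.2 rad (not read directly; no verdict was returned). I viewed 11 pictures, one over the limit of 10.

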